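# Hang the blue-gripped hanger arm on the slotted drying stand

## Robot

A 6-joint arm with a two-finger parallel gripper is mounted at the origin on a cart in front of the work surface, level with it; the furniture and walls round the work are solid. World frame = base frame: x ahead of the robot, y to its left, z up, the work surface at z = 0. Lengths are in m, angles in rad, forces in N, time in s.
With the tool pointing down it reaches from about 0.425 to 0.95 m from the base axis. Payload 3.5 kg.
Tool frame: the origin (TCP) lies midway between the tips of the shut fingers; the grasp point (between the pads) lies behind it (r.tcp_to_grasp is the z of the grasp point in the tool frame, in m); z points along the fingers, y is the line along which they close (so a half turn about z gives the same grasp; the last joint's range is limited). The gripper opens to 85 mm and grips with 20 to 120 N. Pads are 22 mm wide; open, the fingers measure 114 mm over their backs; the gripper's body (76 mm by 85 mm) begins 54 mm behind the grasp point. The pads swing forward as they close: fully open they stand 13 mm farther back than shut.
Start: joints at [1.144, 0.286, 1.577, -0, 1.279, -0.15], TCP at [0.184, 0.649, 0.231] pointing down, gripper open.
Joint ranges: [-2.77, 2.77], [-0.9, 2.22], [0.21, 2.48], [-1.53, 4.67], [0.24, 2.81], [-2.84, 2.84]. Speed limits (rad/s): [2.79, 2.79, 3.14, 3.14, 3.14, 3.14].

## Interface

Orientations are given as a unit quaternion [w, x, y, z].
In Python, from plant import status, grab_frame, job, spotter, r gives the robot as it stands.
- The arm moves only by the shell command python3 -m handwheel 'ROWS' [FORCE]. ROWS is JSON, a list of rows, each an object with "claw": the gripper command: -1 is shut, 1 is fully open, values between are in proportion; "translation": the shift along the tool's x, y, z in cm, a list of three; "twist": the turn, a rotation vector about the tool's x, y, z in rad, a list of three. A call has 1 to 12 rows; each row shifts and turns the commanded pose from where the row before left it, along the tool's axes as they then stand; what a row does not reach is not made up. A row lasts 1/10 s, in which the tool goes at most 50 mm and 8.59 degrees, less where a joint would pass 70% of its speed; a pose out of reach is approached as far as the arm can. A call is refused whole if a number of a shift passes 5 or a number of a turn 0.15, either way. A call with a gripper value outside its range is refused whole. The fingers move at their own pace and stop on an object; FORCE is the grip in N (left out, the last holds). Time passes only in rows, so rows that do not move let the fingers close. It gives the time, the measured TCP pose, the force, the opening and the grip force at its end, in the units of the state.
- status.get_obs(): the state, without advancing time (a new reading comes with each control period).
- grab_frame(name): name is "scene" or "side" or "wrist"; returns a dict with "frame" (480x640x3 uint8, red, green, blue), "range_z" (480x640 float32, m along the optical axis (not along the pixel's ray), 0 where there is no reading), "camera_matrix" (3x3 intrinsics, pixels), "R" (3x3) and "t" (3): a world point X has camera coordinates R X + t; the wrist camera has in their place "mount" (4x4, takes a point from camera to tool coordinates, whose origin is the TCP and whose axes are the flange's). Camera axes: x right, y down, z forward; pixel columns grow to the right and rows downward; lengths in m; the calibration is good to about 2 mm. A picture is of the moment at which its call begins: read the wrist's pose just before it.
- job.finish_job(): hands the job in; it is judged then, once.
Trained networks look in a picture, given as the dict that the camera call returned (one of the last four; its "shot" number tells which), for a name from the list of things; names that differ only in an ending like _2 or _b are one class to them, and where a whole thing is asked for, a point or a joint stands for the part that bears it (a point fixed in the world has none). Each returns a list of dicts, best first, with "confidence" (0 to 1); they miss things now and then, are a little off and sometimes report something else, mostly with a low value. They report only what shows in the picture. A call takes as long as a camera call. They do not tell look-alikes from the thing itself.
- spotter.outline_of(picture, label): "pixels" (480x640 bool, what is visible of it).
- spotter.mark_of(picture, label): "centre" ([x, y, z] in m, in world coordinates, good to about 4 mm: a listed point, or the origin of a listed thing).
The state is a dict: "t": time; "joints": joint angles; "dq": joint speeds; "joint_efforts": joint torques, N m; "position": TCP position; "tool_rot": TCP orientation; "wrist_force": force on the tool from outside, world axes, zero at the start; "torque": the same for the moment, N m; "width": opening from 0.0 (shut) to 1.0 (fully open); "gripper_force": force on a finger pad.
Only numpy, scipy, OpenCV 4.12 (cv2) and the standard library are available. Lean on these libraries where they do the work, as an engineer would, in place of code of your own. Each camera call takes 0.05 s, during which the arm holds its last target. There are 200 camera calls.

## Task

Fit the loose hanger arm to the small green and white drying stand: put its hook through the upper slot of the upright, then press it down past the two sprung rollers until it is fully home and locked, level, with its back flush against the upright. Let go of it, and leave the jar, the cup and the soap bar where they are.

Things in the scene. Friction and masses are not known exactly. Their poses are not given: they have to be found in the camera images.
- stand: Slotted upright, green face, white base, fixed to the table. Origin on the table under the middle of the upright's front face; z up, -x out of the front, towards the robot (yaw varies). Base x -25 to +60 mm, 110 wide, 10 high. Face plate x 0 to 4 mm, 44 wide, 172 high, open behind, with two slots 12 mm wide on its middle line: upper z 126.5 to 159.5 mm (to be used), lower z 45 to 78 mm (not used).
- stand_seat (a point): Point on the front face of the stand, on its middle line, 90 mm above the table: here the arm's origin lies when the arm is fully home, the axes of arm and stand then being parallel. Same axes as the stand.
- stand_catch (a point): Middle between the two sprung catch rollers, 11.5 mm before the face, 100.5 mm up; stand's axes. Black rollers 14 mm thick, 10 mm long along x, gap 17.4 mm; they spring apart sideways. Dark housings y 26 to 40 mm either side, 23 mm out of the face, z 90 to 111 mm. Pressing the arm's ribs down between the rollers takes about 6 to 10 N, more than its weight; then they snap over the ribs, draw it down and hold it.
- hanger_arm: Loose aluminium hanger arm, about 0.13 kg, lying on its underside, z up. Origin: middle of the lower edge of its back (heel) face; +x points out of the back, where the hook is; the bar runs to x -130 mm, 18 mm wide, 14 high. Blue tip upturned at x -125 mm, to z 35 mm. Heel plate x -5 to 0 mm, 20 wide, to z 54 mm. Neck before it 16 wide, with side ribs x -18.5 to -4.5 mm, z 5 mm, 21 over both.
- hanger_grip (a point): Middle of the arm's blue grip block, at arm x -60, y 0, z 30 mm, arm's axes. The block is 36 mm long (x), 18 mm wide across y, its top at arm z 46 mm, its sides flush with the bar below: take it across the 18 mm from above.
- hanger_hook (a point): Lower end of the arm's hook, at arm x 8.5, y 0, z 22.5 mm, arm's axes. 7 mm round steel: out of the heel at arm z 40 mm (axis), then down at x 8.5 mm (axis). It goes into the upper slot along +x, heel to the face, with the arm 14 to 26 mm above home; from 18 mm the arm clears the rollers. Lowered, the ribs meet the rollers some 12 mm above home; let go there it droops; below 5 mm it has snapped in, and sags 0.04 rad at the tip.
- glass_jar: Bystander: closed glass jar with grey lid, orange contents, 62 mm in diameter, 90 mm high, origin at the centre of its underside.
- blue_cup: Bystander: blue plastic cup, 57 mm in diameter, 54 mm high, origin at the centre of its underside.
- soap_bar: Bystander: cream bar of soap, 45 x 71 x 24 mm, origin at the centre of its underside.
There are look-alikes about, which are no part of the job. There is more than one size of the hanger_arm; the job needs the largest.

How it is judged:
By the outcome, as a careful person would: the job done as asked, in the order asked, and still so for the second after the job is handed in, with the robot touching nothing.
It also fails if it takes over 45 s, if anything falls off the work surface, if the arm or the gripper's body presses on something with over 40 N, if the wrist force passes 120 N, or if a joint passes its speed limit or range.

## Working session

There is one attempt and no reset: what is moved stays moved. The work goes in short steps, Python scripts to look and compute and a shell command to move; the robot and the scene stay as the last step left them, time stands still between calls to the robot, and variables do not carry over. Pictures are saved under pics/ and viewed, at most 10 in all, crops included, and the job is handed in when it is done.

```bash
mkdir -p pics
cat > h.py <<'E'
import numpy as np, cv2
from plant import status, grab_frame, job, spotter, r
def save(p,n): cv2.imwrite('pics/'+n,p['frame'][:,:,::-1])
def cloud(p,m=None):
    z=p['range_z'];K=p['camera_matrix'];v,u=np.nonzero((z>0)&(m if m is not None else True))
    d=z[v,u];c=np.stack([(u-K[0,2])*d/K[0,0],(v-K[1,2])*d/K[1,1],d],1)
    return (c-p['t'])@p['R'],u,v
E
python3 - <<'E'
from h import *
o=status.get_obs();print(o['t'],o['position'],o['tool_rot'],o['width'],r.tcp_to_grasp)
for n in('scene','side'):
    p=grab_frame(n);save(p,n+'.png')
    for l in('stand','stand_seat','stand_catch','hanger_arm','hanger_grip','hanger_hook','glass_jar','blue_cup','soap_bar'):
        print(n,l,[(np.round(d['centre'],3).tolist(),round(d['confidence'],2)) for d in spotter.mark_of(p,l)])
E
```

```text
0.0 [0.18417209 0.64869976 0.22993728] [-3.45642759e-04  1.37984912e-01  9.90433611e-01 -1.14296606e-03] 0.9984507650428356 -0.0187
scene stand [([0.591, 0.108, 0.002], 0.75)]
scene stand_seat [([0.592, 0.116, 0.095], 0.93)]
scene stand_catch []
scene hanger_arm [([0.56, -0.189, -0.005], 0.91), ([0.421, -0.375, -0.0], 0.68), ([0.47, -0.016, 0.001], 0.63)]
scene hanger_grip [([0.498, -0.05, 0.019], 0.9), ([0.448, -0.344, 0.022], 0.87), ([0.503, -0.208, 0.031], 0.62)]
scene hanger_hook [([0.469, -0.013, 0.015], 0.76), ([0.568, -0.184, 0.026], 0.71), ([0.422, -0.379, 0.02], 0.63)]
scene glass_jar [([0.54, 0.376, 0.0], 0.97)]
scene blue_cup [([0.689, -0.073, -0.002], 0.65), ([0.54, 0.375, -0.004], 0.35)]
scene soap_bar [([0.452, 0.215, 0.0], 0.63)]
side stand [([0.591, 0.111, -0.001], 0.89)]
side stand_seat []
side stand_catch [([0.545, 0.374, -0.004], 0.39)]
side hanger_arm [([0.469, -0.022, 0.0], 0.63), ([0.423, -0.378, -0.003], 0.57)]
side hanger_grip [([0.507, -0.213, 0.027], 0.76), ([0.502, -0.055, 0.024], 0.75), ([0.448, -0.346, 0.026], 0.5)]
side hanger_hook [([0.568, -0.189, 0.019], 0.98), ([0.418, -0.383, 0.017], 0.67), ([0.467, -0.017, 0.014], 0.47)]
side glass_jar [([0.543, 0.374, -0.002], 0.53), ([0.562, -0.188, 0.002], 0.53)]
side blue_cup []
side soap_bar [([0.454, 0.212, 0.004], 0.58)]
```

View pics/scene.png

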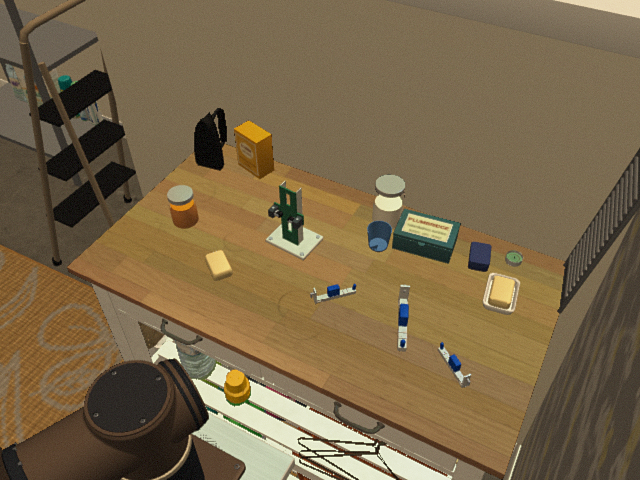

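View pics/side.png

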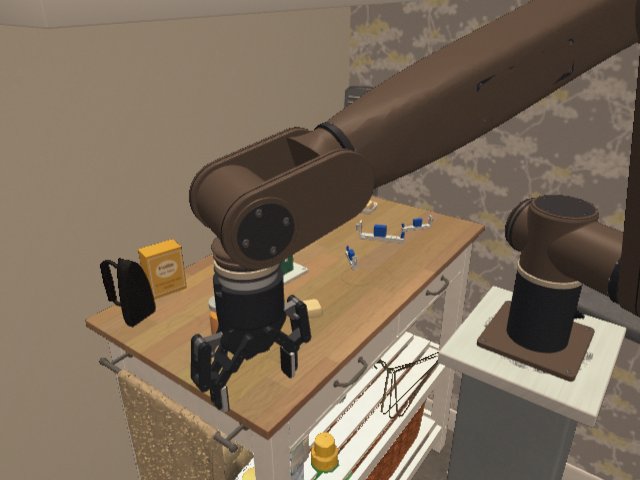

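The jar is at (183,205), the soap at (218,264), the stand at (290,220) and the cup at (379,237). The three hanger arms are at (333,293), (403,318) and (455,365). The middle one, with its heel at (405,290), is the largest. Next I'll refine the arm and stand yaws from depth.

Run:
```python
from h import *
p=grab_frame('scene');X,u,v=cloud(p);rgb=p['frame'][v,u].astype(int)
R,G,B=rgb.T
# arm
near=(abs(X[:,0]-.505)<.11)&(abs(X[:,1]+.205)<.06)
a=near&(X[:,2]>.006)&(X[:,2]<.07);P=X[a];
w=a&(B>R+40);print('arm n',a.sum(),'blue',w.sum(),'zmax',P[:,2].max())
for m,n in((a,'all'),(a&(X[:,2]>.039)&w,'blktop')):
    c=X[m,:2];r_=cv2.minAreaRect((c*1000).astype(np.float32));print(n,m.sum(),c.mean(0),r_)
ev=np.linalg.svd(P[:,:2]-P[:,:2].mean(0),full_matrices=False)[2][0];print('yaw',np.degrees(np.arctan2(ev[1],ev[0])))
# stand
s=(abs(X[:,0]-.59)<.08)&(abs(X[:,1]-.11)<.08)
f=s&(G>R+15)&(X[:,2]>.115)&(X[:,2]<.168);Q=X[f]
n=np.linalg.svd(Q-np.median(Q,0),full_matrices=False)
print('face',f.sum(),Q.mean(0),'normal',n[2][2],n[1]/np.sqrt(len(Q)),Q.min(0),Q.max(0))
b=s&(X[:,2]>.005)&(X[:,2]<.016)&(R>140);print('base',b.sum(),cv2.minAreaRect((X[b][:,:2]*1000).astype(np.float32)))
t=s&(X[:,2]>.168);print('top',t.sum(),cv2.minAreaRect((X[t][:,:2]*1000).astype(np.float32)),X[t][:,2].max())
print(p['R'],-p['R'].T@p['t'])
```

```text
arm n 625 blue 199 zmax 0.058104681461011234
all 625 [ 0.50408396 -0.21390436] ((497.95489501953125, -204.82009887695312), (136.48696899414062, 40.97581100463867), 21.51418685913086)
blktop 124 [ 0.50487693 -0.21398503] ((505.8565673828125, -214.3831329345703), (38.016788482666016, 16.71112823486328), 22.763385772705078)
yaw -157.9558364578202
face 228 [0.59267795 0.10627374 0.1392961 ] normal [-0.99328802  0.11504056  0.01202403] [0.01673857 0.01522752 0.00197451] [0.58630302 0.06921313 0.11506154] [0.61315205 0.14560326 0.16792666]
base 819 ((592.1687622070312, 109.39187622070312), (153.01028442382812, 150.64988708496094), 0.21529702842235565)
top 71 ((602.9092407226562, 105.50702667236328), (44.38384246826172, 28.237258911132812), 85.88093566894531) 0.17500099348574963
[[ 0.47171082 -0.88174987 -0.00246304]
 [-0.63220931 -0.33626397 -0.69802431]
 [ 0.61465461  0.33082278 -0.71606982]] [-0.24912834 -0.43788647  1.04706353]
```

```bash
cat >> h.py <<'E'
from scipy.spatial.transform import Rotation as Ro
def pose():
    o=status.get_obs();q=np.r_[np.ravel(o['tool_rot'])[:4]];return o,Ro.from_quat([*q[1:],q[0]])
def plan(pos,yaw):
    """yaw deg: hanger-arm +x heading held with tool x pointing opposite; tool down"""
    o,T=pose();t=np.radians(yaw);X=np.array([-np.cos(t),-np.sin(t),0]);Z=np.array([0,0,-1.]);G=Ro.from_matrix(np.stack([X,np.cross(Z,X),Z],1))
    d=np.array(pos)-o['position']
    print('t',o['t'],'pos',np.round(o['position'],4),'F',np.round(o['wrist_force'],1),'w',o['width'])
    print('shift now-axes cm',np.round(T.inv().apply(d)*100,2),'target-axes cm',np.round(G.inv().apply(d)*100,2),'twist',np.round((T.inv()*G).as_rotvec(),4))
E
python3 - <<'E'
from h import *
p=grab_frame('wrist');print(p['camera_matrix'],p['mount'])
plan([.47,.115,.36],-6.6)
E
```

```text
[[348.06161092   0.         320.63660523]
 [  0.         348.06161092 242.8429929 ]
 [  0.           0.           1.        ]] [[ 8.48939131e-05 -9.51854909e-01 -3.06548896e-01  7.86945869e-02]
 [ 9.99999459e-01  3.98561404e-04 -9.60625744e-04  9.42014319e-05]
 [ 1.03655489e-03 -3.06548649e-01  9.51854428e-01 -1.42603614e-01]
 [ 0.00000000e+00  0.00000000e+00  0.00000000e+00  1.00000000e+00]]
t 1.1 pos [0.1844 0.6493 0.2313] F [-0.2  0.8 -1.1] w 0.9991276526021587
shift now-axes cm [-42.07 -43.59 -12.87] target-axes cm [-34.51 -49.8  -12.87] twist [ 1.000e-04 -0.000e+00 -1.616e-01]
```

```bash
python3 -m handwheel '[{"claw":1,"translation":[0,0,-4],"twist":[0,0,-0.081]},{"claw":1,"translation":[0,0,-4],"twist":[0,0,-0.081]},{"claw":1,"translation":[-2.6,-3.8,-0.4],"twist":[0,0,0]},{"claw":1,"translation":[-2.6,-3.8,-0.4],"twist":[0,0,0]},{"claw":1,"translation":[-2.6,-3.8,-0.4],"twist":[0,0,0]},{"claw":1,"translation":[-2.6,-3.8,-0.4],"twist":[0,0,0]},{"claw":1,"translation":[-2.6,-3.8,-0.4],"twist":[0,0,0]},{"claw":1,"translation":[-2.6,-3.8,-0.4],"twist":[0,0,0]},{"claw":1,"translation":[-2.6,-3.8,-0.4],"twist":[0,0,0]},{"claw":1,"translation":[-2.6,-3.8,-0.4],"twist":[0,0,0]},{"claw":1,"translation":[-2.6,-3.8,-0.4],"twist":[0,0,0]},{"claw":1,"translation":[-2.6,-3.8,-0.4],"twist":[0,0,0]}]'
python3 -m handwheel '[{"claw":1,"translation":[-2.6,-3.8,-0.4],"twist":[0,0,0]},{"claw":1,"translation":[-2.6,-3.8,-0.4],"twist":[0,0,0]},{"claw":1,"translation":[-2.6,-3.8,-0.4],"twist":[0,0,0]},{"claw":1,"translation":[0,0,0],"twist":[0,0,0]},{"claw":1,"translation":[0,0,0],"twist":[0,0,0]}]'
cat >> h.py <<'E'
def wrist(name=None):
    o,T=pose();p=grab_frame('wrist');M=p['mount'];A=T.as_matrix()
    Rc=A@M[:3,:3];tc=A@M[:3,3]+o['position']      # cam->world
    p['R']=Rc.T;p['t']=-Rc.T@tc
    if name:save(p,name)
    return p
def proj(p,X):
    c=p['R']@np.asarray(X,float).T+p['t'][:,None];return (p['camera_matrix']@(c/c[2]))[:2].T
def stand_pts(P,yaw,L):
    t=np.radians(yaw);c,s=np.cos(t),np.sin(t);L=np.atleast_2d(L);return np.stack([P[0]+c*L[:,0]-s*L[:,1],P[1]+s*L[:,0]+c*L[:,1],L[:,2]],1)
E
python3 - <<'E'
from h import *
p=wrist('w1.png')
X,u,v=cloud(p);R,G,B=p['frame'][v,u].astype(int).T
for l in('stand','stand_seat','stand_catch'): print(l,[(np.round(d['centre'],4).tolist(),round(d['confidence'],2)) for d in spotter.mark_of(p,l)])
s=(abs(X[:,0]-.59)<.08)&(abs(X[:,1]-.11)<.08)
t=s&(X[:,2]>.169)&(X[:,2]<.18);print('top',t.sum(),cv2.minAreaRect((X[t][:,:2]*1000).astype(np.float32)),X[t].mean(0))
f=s&(G>R+15)&(X[:,2]>.02)&(X[:,2]<.168);Q=X[f]
n=np.linalg.svd(Q-np.median(Q,0),full_matrices=False);print('face',f.sum(),np.median(Q,0),n[2][2],n[1]/np.sqrt(len(Q)))
plan([.5055,-.214,.15],22.3)
E
```

```text
t: 2.3
position: [0.3996, 0.2403, 0.3519]
tool_rot: [0.001, 0.057, 0.998, 0.0]
wrist_force: [-0.2, -0.2, 0.3]
width: 0.998
gripper_force: 0.0
t: 2.8
position: [0.4638, 0.1191, 0.3633]
tool_rot: [-0.0, 0.059, 0.998, 0.0]
wrist_force: [-0.1, 0.8, -0.5]
width: 0.998
gripper_force: 0.0
stand [([0.5912, 0.1088, 0.0037], 0.82)]
stand_seat [([0.5935, 0.1074, 0.0873], 0.82), ([0.6868, -0.0741, -0.0008], 0.69)]
stand_catch [([0.5781, 0.1073, 0.1012], 0.96)]
top 219 ((601.596435546875, 108.35328674316406), (43.61008071899414, 24.79916000366211), 83.08526611328125) [0.59477562 0.10893996 0.17127217]
face 1402 [0.59041997 0.11004585 0.11416945] [ 0.99551179 -0.09462474 -0.00156148] [0.04175116 0.0150667  0.00084762]
t 3.0 pos [0.463  0.1211 0.3633] F [-0.6  0.5 -0.7] w 1.0017158369475145
shift now-axes cm [ -7.99 -32.83  21.32] target-axes cm [  8.78 -32.62  21.33] twist [ 3.000e-04 -1.000e-04 -5.017e-01]
```

View pics/w1.png

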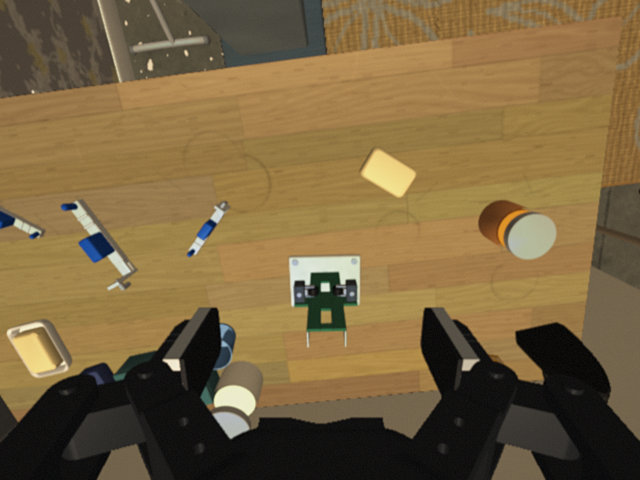

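The stand is at the image centre, with its base front edge near row 256, and the large arm is at (98,247). I'll refine the stand yaw from the base's edges, intersecting rays with the z=10 mm plane.

```bash
cat >> h.py <<'E'
def onplane(p,uv,z):
    K=p['camera_matrix'];d=np.c_[(uv-K[[0,1],[2,2]])/K[[0,1],[0,1]],np.ones(len(uv))]@p['R'];C=-p['R'].T@p['t'];return C+d*((z-C[2])/d[:,2])[:,None]
E
python3 - <<'E'
from h import *
p=wrist();X,u,v=cloud(p)
g=cv2.cvtColor(p['frame'],cv2.COLOR_RGB2HSV)
m=(g[...,1]<60)&(g[...,2]>130);m[:,:280]=0;m[:,370:]=0;m[:245]=0;m[315:]=0
# front edge: first white row per column ; sides: first/last white column per row
cols=range(296,356);fe=np.array([(c,np.argmax(m[:,c])-.5) for c in cols if m[:,c].any()],float)
P=onplane(p,fe,.010);med=np.polyfit(P[:,1],P[:,0],1);res=P[:,0]-np.polyval(med,P[:,1]);k=abs(res)<.002;med=np.polyfit(P[k,1],P[k,0],1)
print('front edge yaw',np.degrees(np.arctan(-med[0])),'x at y=.11',np.polyval(med,.11),k.sum(),res.std())
for n,f in(('L',lambda r:np.argmax(m[r])-.5),('R',lambda r:639-np.argmax(m[r][::-1])+.5)):
    e=np.array([(f(r_),r_) for r_ in range(264,298)],float);Q=onplane(p,e,.010);q=np.polyfit(Q[:,0],Q[:,1],1);k=abs(Q[:,1]-np.polyval(q,Q[:,0]))<.002;q=np.polyfit(Q[k,0],Q[k,1],1)
    print(n,'yaw',np.degrees(np.arctan(q[0])),'y at x=.58',np.polyval(q,.58),k.sum())
E
```

```text
front edge yaw -5.3650154142295445 x at y=.11 0.5655048279084057 60 0.0004811303521680415
L yaw -5.827755937796793 y at x=.58 0.056363643611082044 34
R yaw -4.58495022686623 y at x=.58 0.16414747393397422 34
```

```bash
python3 -m handwheel '[{"claw":1,"translation":[0,0,0.9],"twist":[0,0,-0.1254]},{"claw":1,"translation":[0,0,0.9],"twist":[0,0,-0.1254]},{"claw":1,"translation":[0,0,0.9],"twist":[0,0,-0.1254]},{"claw":1,"translation":[0,0,0.9],"twist":[0,0,-0.1254]},{"claw":1,"translation":[1.1,-4.08,2.2],"twist":[0,0,0]},{"claw":1,"translation":[1.1,-4.08,2.2],"twist":[0,0,0]},{"claw":1,"translation":[1.1,-4.08,2.2],"twist":[0,0,0]},{"claw":1,"translation":[1.1,-4.08,2.2],"twist":[0,0,0]},{"claw":1,"translation":[1.1,-4.08,2.2],"twist":[0,0,0]},{"claw":1,"translation":[1.1,-4.08,2.2],"twist":[0,0,0]},{"claw":1,"translation":[1.1,-4.08,2.2],"twist":[0,0,0]},{"claw":1,"translation":[1.1,-4.08,2.2],"twist":[0,0,0]}]'
python3 -m handwheel '[{"claw":1,"translation":[0,0,0],"twist":[0,0,0]},{"claw":1,"translation":[0,0,0],"twist":[0,0,0]}]'
python3 - <<'E'
from h import *
p=wrist('w2.png')
X,u,v=cloud(p);R,G,B=p['frame'][v,u].astype(int).T
for l in('hanger_arm','hanger_grip','hanger_hook'): print(l,[(np.round(d['centre'],4).tolist(),round(d['confidence'],2)) for d in spotter.mark_of(p,l)])
a=(abs(X[:,0]-.505)<.1)&(abs(X[:,1]+.205)<.07)
for n,m in(('blk',a&(B>R+40)&(X[:,2]>.038)&(X[:,2]<.052)),('bar',a&(X[:,2]>.01)&(X[:,2]<.02))):
    print(n,m.sum(),X[m].mean(0),cv2.minAreaRect((X[m][:,:2]*1000).astype(np.float32)))
    ev=np.linalg.svd(X[m][:,:2]-X[m][:,:2].mean(0),full_matrices=False)[2][0];print(np.degrees(np.arctan(ev[1]/ev[0])))
E
```

```text
t: 4.25
position: [0.5057, -0.2162, 0.1507]
tool_rot: [0.0, -0.193, 0.981, -0.0]
wrist_force: [0.6, -0.2, 0.0]
width: 0.994
gripper_force: 0.0
t: 4.45
position: [0.5051, -0.2151, 0.1504]
tool_rot: [-0.001, -0.192, 0.981, 0.001]
wrist_force: [-0.2, 0.1, -0.7]
width: 0.998
gripper_force: 0.0
hanger_arm [([0.4188, -0.3741, 0.0004], 0.66), ([0.4739, -0.0218, 0.0014], 0.64), ([0.6896, -0.0722, -0.0008], 0.42)]
hanger_grip [([0.4996, -0.0472, 0.022], 0.94), ([0.5074, -0.2117, 0.0227], 0.92), ([0.4515, -0.3422, 0.0218], 0.88)]
hanger_hook [([0.5679, -0.184, 0.0182], 0.94), ([0.4628, -0.0145, 0.017], 0.72), ([0.4219, -0.3807, 0.0147], 0.55)]
blk 1026 [ 0.50401428 -0.21219024  0.04544154] ((505.0573425292969, -211.5175018310547), (35.7386360168457, 16.33979606628418), 21.732158660888672)
22.093879005801345
bar 1957 [ 0.4901456  -0.21810383  0.01401323] ((498.89434814453125, -214.21034240722656), (125.95669555664062, 19.443904876708984), 22.144651412963867)
22.125102972571394
```

View pics/w2.png

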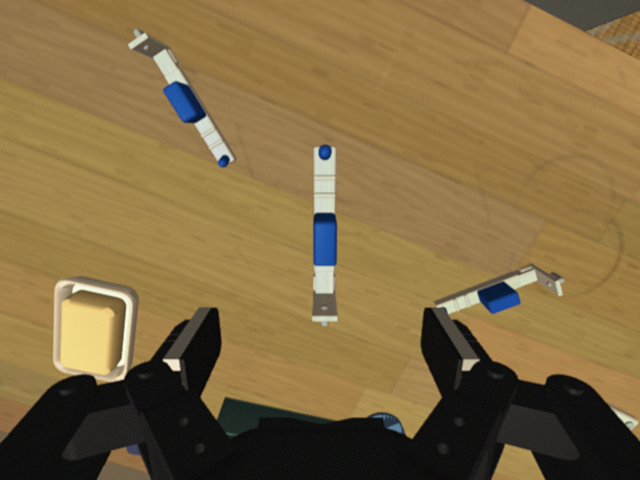

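The large arm is centred at (325,240) and lies 3 mm to tool +y. I'll descend and grip it.

```bash
python3 -m handwheel '[{"claw":1,"translation":[-0.1,0.33,4],"twist":[0,0,0]},{"claw":1,"translation":[0,0,4],"twist":[0,0,0]},{"claw":1,"translation":[0,0,3],"twist":[0,0,0]},{"claw":1,"translation":[0,0,2],"twist":[0,0,0]},{"claw":1,"translation":[0,0,0.8],"twist":[0,0,0]},{"claw":-1,"translation":[0,0,0],"twist":[0,0,0]},{"claw":-1,"translation":[0,0,0],"twist":[0,0,0]},{"claw":-1,"translation":[0,0,0],"twist":[0,0,0]},{"claw":-1,"translation":[0,0,0],"twist":[0,0,0]},{"claw":-1,"translation":[0,0,0],"twist":[0,0,0]},{"claw":-1,"translation":[0,0,0],"twist":[0,0,0]},{"claw":-1,"translation":[0,0,0],"twist":[0,0,0]}]' 80
python3 -m handwheel '[{"claw":-1,"translation":[0,0,0],"twist":[0,0,0]},{"claw":-1,"translation":[0,0,0],"twist":[0,0,0]},{"claw":-1,"translation":[0,0,0],"twist":[0,0,0]}]'
```

```text
t: 5.85
position: [0.5059, -0.2129, 0.0147]
tool_rot: [0.001, -0.192, 0.981, -0.001]
wrist_force: [0.8, -0.1, 6.2]
width: 0.199
gripper_force: 79.1
t: 6.15
position: [0.5059, -0.2128, 0.0147]
tool_rot: [0.001, -0.192, 0.981, -0.001]
wrist_force: [-0.3, 0.6, 6.4]
width: 0.194
gripper_force: 79.1
```

```bash
python3 -m handwheel '[{"claw":-1,"translation":[0,0,-1],"twist":[0,0,0]},{"claw":-1,"translation":[0,0,-3],"twist":[0,0,0]},{"claw":-1,"translation":[0,0,-4],"twist":[0,0,0]},{"claw":-1,"translation":[0,0,-4],"twist":[0,0,0]},{"claw":-1,"translation":[0,0,-2.8],"twist":[0,0,0]},{"claw":-1,"translation":[0,0,0],"twist":[0,0,0.08]},{"claw":-1,"translation":[0,0,0],"twist":[0,0,0.08]},{"claw":-1,"translation":[0,0,0],"twist":[0,0,0.08]},{"claw":-1,"translation":[0,0,0],"twist":[0,0,0.08]},{"claw":-1,"translation":[0,0,0],"twist":[0,0,0.08]},{"claw":-1,"translation":[0,0,0],"twist":[0,0,0.078]}]'
python3 -m handwheel '[{"claw":-1,"translation":[0.2,1.5,0],"twist":[0,0,0]},{"claw":-1,"translation":[0.5,3.5,0],"twist":[0,0,0]},{"claw":-1,"translation":[0.6,4.3,0],"twist":[0,0,0]},{"claw":-1,"translation":[0.6,4.3,0],"twist":[0,0,0]},{"claw":-1,"translation":[0.6,4.3,0],"twist":[0,0,0]},{"claw":-1,"translation":[0.6,4.3,0],"twist":[0,0,0]},{"claw":-1,"translation":[0.6,4.3,0],"twist":[0,0,0]},{"claw":-1,"translation":[0.5,3.5,0],"twist":[0,0,0]},{"claw":-1,"translation":[0.4,2.8,0],"twist":[0,0,0]},{"claw":-1,"translation":[0,0,0],"twist":[0,0,0]},{"claw":-1,"translation":[0,0,0],"twist":[0,0,0]},{"claw":-1,"translation":[0,0,0],"twist":[0,0,0]}]'
python3 - <<'E'
from h import *
p=wrist('w3.png');X,u,v=cloud(p)
for l in('stand','stand_catch','stand_seat','hanger_arm','hanger_grip','hanger_hook'): print(l,[(np.round(d['centre'],4).tolist(),round(d['confidence'],2)) for d in spotter.mark_of(p,l)])
s=grab_frame('scene');save(s,'s3.png')
for l in('hanger_arm','hanger_grip','hanger_hook'): print(l,[(np.round(d['centre'],4).tolist(),round(d['confidence'],2)) for d in spotter.mark_of(s,l)])
plan([.4908,.1186,.127],-5.3)
E
```

```text
t: 7.25
position: [0.5041, -0.2118, 0.1607]
tool_rot: [-0.001, 0.047, 0.999, 0.0]
wrist_force: [-0.0, 0.4, -1.6]
width: 0.197
gripper_force: 78.2
t: 8.45
position: [0.4886, 0.1183, 0.1611]
tool_rot: [-0.0, 0.045, 0.999, -0.0]
wrist_force: [0.9, -0.1, -1.5]
width: 0.195
gripper_force: 78.5
stand [([0.4875, 0.1199, 0.1726], 0.57)]
stand_catch []
stand_seat []
hanger_arm [([0.5443, 0.1137, 0.1416], 0.93), ([0.472, -0.0246, 0.0007], 0.78)]
hanger_grip [([0.4884, 0.1184, 0.1712], 0.9), ([0.5004, -0.0496, 0.0228], 0.85)]
hanger_hook [([0.4622, -0.0139, 0.0169], 0.74)]
hanger_arm [([0.4233, -0.377, -0.0003], 0.81), ([0.5476, 0.1118, 0.1481], 0.73), ([0.4712, -0.02, 0.0018], 0.72)]
hanger_grip [([0.4503, -0.3432, 0.0191], 0.92), ([0.4855, 0.1233, 0.177], 0.85), ([0.4964, -0.0501, 0.0211], 0.75), ([0.5938, 0.1089, 0.001], 0.62)]
hanger_hook [([0.4217, -0.3781, 0.0164], 0.81), ([0.557, 0.1134, 0.1704], 0.7), ([0.4685, -0.0159, 0.0145], 0.68)]
t 9.0 pos [0.489  0.1185 0.1613] F [ 0.4 -0.2 -1. ] w 0.2025925314280566
shift now-axes cm [-0.18  0.03  3.43] target-axes cm [-0.18  0.03  3.43] twist [-0.     -0.      0.0011]
```

View pics/w3.png

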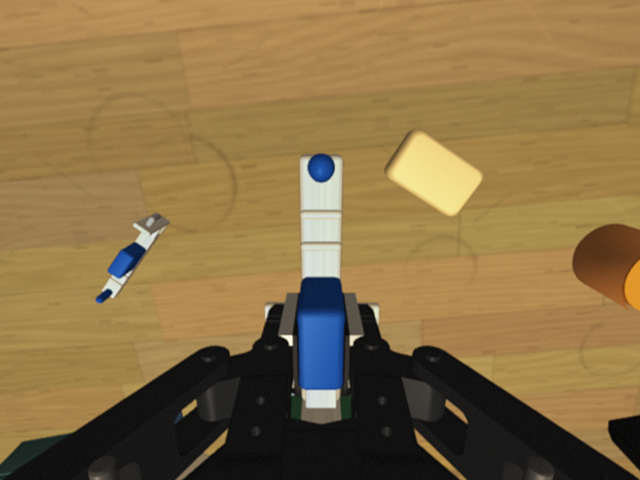

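The arm is held straight and centred: the bar is at column 321, and the base corners at columns 265 and 380 put its middle at 322. I'll check the pitch and lower to hook height.

```bash
python3 -m handwheel '[{"claw":-1,"translation":[-0.1,0.0,1.4],"twist":[0,0,0]},{"claw":-1,"translation":[-0.1,0,1.4],"twist":[0,0,0]},{"claw":-1,"translation":[0,0,0.6],"twist":[0,0,0]},{"claw":-1,"translation":[0,0,0],"twist":[0,0,0]},{"claw":-1,"translation":[0,0,0],"twist":[0,0,0]}]'
python3 - <<'E'
from h import *
p=wrist();X,u,v=cloud(p);O=np.array([.5904,.1094]);t=np.radians(-5.3);c,s=np.cos(t),np.sin(t)
L=np.c_[(X[:,:2]-O)@np.array([[c,-s],[s,c]]),X[:,2]]  # stand frame
R,G,B=p['frame'][v,u].astype(int).T
b=(abs(L[:,1])<.02)&(L[:,2]>.115)&(L[:,2]<.135)&(abs(B-R)<40)&(L[:,0]<-.11)
k=b&(abs(L[:,1])<.005);q=np.polyfit(L[k,0],L[k,2],1);print('bar',b.sum(),'pitch slope',q[0],'top z',L[k,2].mean(),'y mid',(np.percentile(L[b,1],[1,99])).tolist(),'x min',L[b,0].min())
q=np.polyfit(L[b,0],L[b,1],1);print('yaw rel deg',np.degrees(q[0]),'y at -.1',np.polyval(q,-.1))
w=(L[:,2]>.004)&(L[:,2]<.016)&(abs(L[:,1])<.07)&(abs(L[:,0])<.05)&(R>130)&(abs(R-B)<50)
print('base',w.sum(),np.percentile(L[w,1],[1,99]),L[w,0].min())
o,T=pose();print('TCP stand frame',(o['position'][:2]-O)@np.array([[c,-s],[s,c]]),o['position'][2])
S=grab_frame('scene');save(S,'s4.png');cv2.imwrite('pics/s4c.png',cv2.resize(S['frame'][140:300,200:400,::-1],(800,640))[:600])
E
```

```text
t: 9.5
position: [0.4908, 0.1185, 0.1269]
tool_rot: [-0.0, 0.046, 0.999, -0.0]
wrist_force: [0.5, 0.3, -1.1]
width: 0.199
gripper_force: 78.5
bar 4177 pitch slope 0.004030072568796642 top z 0.12647181874580848 y mid [-0.010571687094239621, 0.01024224900004053] x min -0.16956319925867505
yaw rel deg -0.011612808323411954 y at -.1 -0.00023111216989055866
base 166 [-0.05366486  0.05436683] -0.02540740327096188
TCP stand frame [-0.09961768 -0.00012323] 0.12743243574606258
```

View pics/s4c.png

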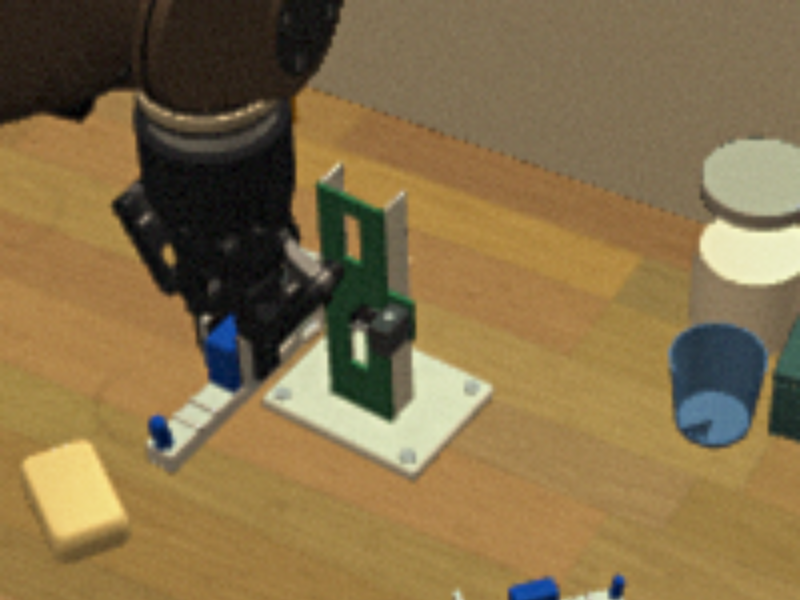

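Lateral, yaw, pitch and height (22.5 mm above home) are all good, and the heel is about 39.6 mm from the face. I'll advance, slowing near contact.

```bash
python3 -m handwheel '[{"claw":-1,"translation":[-1,0,0],"twist":[0,0,0]},{"claw":-1,"translation":[-1,0,0],"twist":[0,0,0]},{"claw":-1,"translation":[-0.6,0,0],"twist":[0,0,0]},{"claw":-1,"translation":[-0.5,0,0],"twist":[0,0,0]},{"claw":-1,"translation":[-0.4,0,0],"twist":[0,0,0]},{"claw":-1,"translation":[-0.2,0,0],"twist":[0,0,0]},{"claw":-1,"translation":[0,0,0],"twist":[0,0,0]}]'
python3 -m handwheel '[{"claw":-1,"translation":[-0.1,0,0],"twist":[0,0,0]},{"claw":-1,"translation":[-0.1,0,0],"twist":[0,0,0]},{"claw":-1,"translation":[0,0,0],"twist":[0,0,0]},{"claw":-1,"translation":[0,0,0],"twist":[0,0,0]}]'
```

```text
t: 10.3
position: [0.528, 0.115, 0.1272]
tool_rot: [-0.0, 0.046, 0.999, 0.0]
wrist_force: [-0.2, -0.4, -0.9]
width: 0.192
gripper_force: 78.5
t: 10.7
position: [0.5297, 0.1149, 0.1274]
tool_rot: [-0.0, 0.046, 0.999, 0.0]
wrist_force: [1.0, -0.5, -1.1]
width: 0.199
gripper_force: 78.5
```

```bash
python3 -m handwheel '[{"claw":-1,"translation":[-0.1,0,0],"twist":[0,0,0]},{"claw":-1,"translation":[0,0,0],"twist":[0,0,0]},{"claw":-1,"translation":[0,0,0],"twist":[0,0,0]}]'
python3 -m handwheel '[{"claw":-1,"translation":[-0.1,0,0],"twist":[0,0,0]},{"claw":-1,"translation":[0,0,0],"twist":[0,0,0]},{"claw":-1,"translation":[0,0,0],"twist":[0,0,0]}]'
```

```text
t: 11.0
position: [0.5303, 0.1149, 0.1272]
tool_rot: [-0.001, 0.046, 0.999, -0.0]
wrist_force: [-3.1, -0.2, -1.0]
width: 0.197
gripper_force: 78.7
t: 11.3
position: [0.5303, 0.1149, 0.1272]
tool_rot: [-0.002, 0.046, 0.999, -0.0]
wrist_force: [-7.7, 0.1, 2.5]
width: 0.197
gripper_force: 79.2
```

Heel is on the face, so the hook is in. I'll ease off and press down.

```bash
python3 -m handwheel '[{"claw":-1,"translation":[0.13,0,0.4],"twist":[0,0,0]},{"claw":-1,"translation":[0,0,0.4],"twist":[0,0,0]},{"claw":-1,"translation":[0,0,0.3],"twist":[0,0,0]},{"claw":-1,"translation":[0,0,0.2],"twist":[0,0,0]},{"claw":-1,"translation":[0,0,0],"twist":[0,0,0]}]'
python3 -m handwheel '[{"claw":-1,"translation":[0,0,0.2],"twist":[0,0,0]},{"claw":-1,"translation":[0,0,0.2],"twist":[0,0,0]},{"claw":-1,"translation":[0,0,0],"twist":[0,0,0]}]'
python3 -m handwheel '[{"claw":-1,"translation":[0,0,0.2],"twist":[0,0,0]},{"claw":-1,"translation":[0,0,0],"twist":[0,0,0]}]'
```

```text
t: 11.8
position: [0.5303, 0.1154, 0.1153]
tool_rot: [-0.001, 0.046, 0.999, 0.0]
wrist_force: [-7.3, 1.3, 7.1]
width: 0.2
gripper_force: 79.8
t: 12.1
position: [0.5304, 0.1153, 0.111]
tool_rot: [-0.0, 0.046, 0.999, 0.0]
wrist_force: [-6.2, 1.9, 3.4]
width: 0.197
gripper_force: 79.5
t: 12.3
position: [0.5303, 0.1151, 0.1078]
tool_rot: [-0.0, 0.046, 0.999, 0.0]
wrist_force: [-1.6, 2.9, -2.5]
width: 0.197
gripper_force: 78.6
```

```bash
python3 -m handwheel '[{"claw":-1,"translation":[0,0,0.2],"twist":[0,0,0]},{"claw":-1,"translation":[0,0,0],"twist":[0,0,0]}]'
python3 -m handwheel '[{"claw":-1,"translation":[0,0,0.15],"twist":[0,0,0]},{"claw":-1,"translation":[0,0,0],"twist":[0,0,0]},{"claw":-1,"translation":[0,0,0],"twist":[0,0,0]}]'
```

```text
t: 12.5
position: [0.5303, 0.1151, 0.1051]
tool_rot: [-0.0, 0.046, 0.999, 0.0]
wrist_force: [0.9, 3.2, -6.1]
width: 0.197
gripper_force: 78.0
t: 12.8
position: [0.5303, 0.1152, 0.1045]
tool_rot: [-0.0, 0.046, 0.999, 0.0]
wrist_force: [-1.0, 4.7, -4.6]
width: 0.2
gripper_force: 78.1
```

```bash
python3 -m handwheel '[{"claw":-1,"translation":[0,0,0.1],"twist":[0,0,0]},{"claw":-1,"translation":[0,0,0],"twist":[0,0,0]}]'
python3 -m handwheel '[{"claw":-1,"translation":[0,0,0.1],"twist":[0,0,0]},{"claw":-1,"translation":[0,0,0],"twist":[0,0,0]},{"claw":-1,"translation":[0,0,0],"twist":[0,0,0]}]'
```

```text
t: 13.0
position: [0.5303, 0.1152, 0.1043]
tool_rot: [-0.0, 0.046, 0.999, 0.0]
wrist_force: [-3.6, 4.2, 0.4]
width: 0.197
gripper_force: 78.8
t: 13.3
position: [0.5303, 0.1152, 0.1042]
tool_rot: [-0.0, 0.046, 0.999, 0.0]
wrist_force: [-6.0, 3.4, 3.0]
width: 0.202
gripper_force: 79.3
```

It has bottomed out at home height, so I'll release, rise and look.

```bash
python3 -m handwheel '[{"claw":-1,"translation":[0,0,-0.1],"twist":[0,0,0]},{"claw":0.0,"translation":[0,0,0],"twist":[0,0,0]},{"claw":0.0,"translation":[0,0,0],"twist":[0,0,0]},{"claw":0.0,"translation":[0,0,0],"twist":[0,0,0]},{"claw":0,"translation":[0,0,0],"twist":[0,0,0]},{"claw":0,"translation":[0,0,0],"twist":[0,0,0]}]'
python3 -m handwheel '[{"claw":0,"translation":[0,0,-1],"twist":[0,0,0]},{"claw":0,"translation":[0,0,-2],"twist":[0,0,0]},{"claw":0,"translation":[0,0,-4],"twist":[0,0,0]},{"claw":0,"translation":[1,0,-4],"twist":[0,0,0]},{"claw":0,"translation":[2,0,-4],"twist":[0,0,0]},{"claw":0,"translation":[2,0,-4],"twist":[0,0,0]},{"claw":0,"translation":[2,0,-2],"twist":[0,0,0]},{"claw":0,"translation":[0,0,0],"twist":[0,0,0]},{"claw":0,"translation":[0,0,0],"twist":[0,0,0]}]'
python3 - <<'E'
from h import *
p=wrist();X,u,v=cloud(p);O=np.array([.5904,.1094]);t=np.radians(-5.3);c,s=np.cos(t),np.sin(t)
L=np.c_[(X[:,:2]-O)@np.array([[c,-s],[s,c]]),X[:,2]]
R,G,B=p['frame'][v,u].astype(int).T
b=(abs(L[:,1])<.012)&(L[:,2]>.09)&(L[:,2]<.115)&(abs(B-R)<40)&(L[:,0]<-.08)&(L[:,0]>-.14)
k=b&(abs(L[:,1])<.006);q=np.polyfit(L[k,0],L[k,2],1);print(b.sum(),'pitch',q[0],'top z at -.11',np.polyval(q,-.11),'xmin',L[b,0].min())
q=np.polyfit(L[b,0],L[b,1],1);print('yaw deg',np.degrees(q[0]),'y',np.polyval(q,[-.1,0]))
S=grab_frame('scene');f=[S['frame'][140:300,200:360,::-1],p['frame'][180:400,210:430,::-1]]
cv2.imwrite('pics/end.png',np.hstack([cv2.resize(i,(400,400),interpolation=cv2.INTER_CUBIC) for i in f]))
for l in('hanger_arm','glass_jar','blue_cup','soap_bar'):print(l,[np.round(d['centre'],3).tolist() for d in spotter.mark_of(S,l)])
E
```

```text
t: 13.9
position: [0.5309, 0.1146, 0.1041]
tool_rot: [0.0, 0.046, 0.999, -0.0]
wrist_force: [-0.3, -0.3, -0.4]
width: 0.502
gripper_force: 0.0
t: 14.8
position: [0.4609, 0.1212, 0.3144]
tool_rot: [0.001, 0.046, 0.999, -0.0]
wrist_force: [0.3, 0.7, -0.4]
width: 0.498
gripper_force: 0.0
670 pitch 0.03766074952663843 top z at -.11 0.09938085558952613 xmin -0.13278253873968382
yaw deg 0.0800177570372783 y [0.00048865 0.00062831]
hanger_arm [[0.421, -0.376, -0.0], [0.471, -0.017, 0.001], [0.589, 0.111, 0.091]]
glass_jar [[0.54, 0.375, -0.003], [0.598, 0.112, 0.113]]
blue_cup [[0.687, -0.072, 0.0]]
soap_bar [[0.452, 0.214, -0.001]]
```

View pics/end.png

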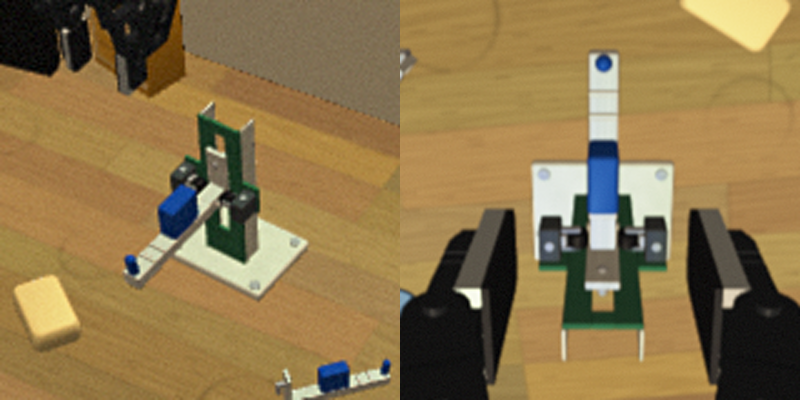

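The arm is locked at home. The 0.038 rad droop matches the specified sag, its height agrees to within 0.5 mm, and the bystanders haven't moved.

```bash
python3 -c "
from plant import job;print(job.finish_job())"
```

```text
the job is handed in; nothing more can be done
None
```

The large hanger arm is hooked in the upper slot, pressed down past the rollers and locked at home height (showing only the specified 0.04 rad sag); it is released, the jar, cup and soap bar are where they were, and the job is handed in.

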